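Fit a belt roller and push its axle clip home

TASK

Put the white roller on the upright axle of the sprung take-up, standing on its block. Then take the axle clip by its tab and push it sideways from the open front end into the groove above the roller until it is fully home, tab towards the open end, without driving the sprung block back to its stop, pressing hard on the parts or disturbing the other things on the table; leave it all released.

Things in the scene. Friction and masses are not known exactly. Their poses are not given: they have to be found in the camera images.
- bracket: Fixed aluminium base of the take-up, 155 x 100 x 8 mm, a low rail (top 28 mm above the table) along each side, an end wall 52 mm high at its +x end. x runs along the rails from the open front end (60 mm before the origin) to the end wall (95 mm behind it); z up. Origin on the table under the axle's resting place. Position and yaw vary.
- takeup (a joint): How far (m) the sprung block with the axle is pushed towards the end wall: 0 at rest, stop at 0.032. It gives way from about 1 N and yields 5 to 15 mm, carrying the axle along, before the clip goes in; it springs back to 0 by itself, slowly (damped). 0.027 (about 20 N) and beyond is too hard.
- block_top (a point): Point on the axle's line on the top face of the sliding block (60 x 66 mm, dark steel), where the roller stands; 30 mm above the table. Moves with the block; axes as the bracket.
- groove (a point): Point on the axle's line level with the upper face of the fitted roller, 60 mm above the table; moves with the block, axes as the bracket. Steel axle 24 mm in diameter, flat chamfered head ending 78 mm above the table. The groove has a 16 mm core and runs from 1.5 mm below to 8.5 mm above this point. When the clip is home its origin lies here.
- roller: White plastic roller, a plain tube standing on end: 52 mm outside, 28 mm bore, 30 mm high, 120 g. Origin at the centre of its underside. Loose.
- clip: Loose open steel clip lying flat, 4 mm thick, 38 mm wide, 55 g, two prongs along its +x, upright tab at the rear. Origin: underside, centre of the seat between the prongs; prong ends 9 mm ahead, rear edge 46 mm behind. Sprung tips 11.6 mm apart must pass the 16 mm core: the push rises to 6 to 12 N, drops as they pass the middle, rises again with the plate on the core: home.
- clip_tab (a point): Point in the white tab of the clip where to grip it. The tab is 12 x 12 mm, upright, 40 mm behind the clip's origin, its top 36 mm above the clip's underside; this point is 22 mm above the underside.
- tray: Shallow fixed aluminium tray in which the clip lies: 150 x 110 mm, rim 12 mm high, inner floor 4 mm above the table; origin under its centre.
- washer: Bystander: flat steel washer, 30 mm across, 4 mm thick, in the tray beside the clip; origin at the centre of its underside. Leave alone.
- scraper: Bystander: flat scraper, 160 mm long, 14 mm high, red handle; origin at the centre of its underside. Leave alone.
- spanner: Bystander: steel spanner, 180 mm long; origin at the centre of its underside. Leave alone.
- pulley: Bystander: grey solid spool-shaped pulley with two flanges, 60 mm across, 30 mm high, no hole; origin at the centre of its underside. Leave alone.
- grease: Bystander: clear jar with a white cap, 60 mm across, 75 mm high; origin at the centre of its underside. Leave alone.
- dish: Bystander: steel bowl, 90 mm across, 35 mm high; origin at the centre of its underside. Leave alone.
Not all that is in view belongs to the job. What is shaped like the roller but red is not meant. Leave any green look-alike of the clip alone.

How it is judged (in metres and radians):
On the way:
1. the roller stands on the block, on the axle, let go (horizontal distance between roller and groove below 0.004 m and z of roller in the frame of block_top between -0.002 and 0.002 m and angle between roller's own z axis and vertical below 0.05 rad and contact force between the fingers and roller below 0.1 N), for 0.2 s.
At the end, for the whole second after the job is handed in: Roller on the block round the axle (within 4 mm, upright within 0.05 rad). Clip home: origin within 3 mm of the groove point along and across, -2 to +6 mm in height, level within 0.12 rad, tab to the open front within 0.35 rad. Block sprung back (below 3 mm), roller and clip at rest (horizontal distance between roller and groove below 0.004 m and z of roller in the frame of block_top between -0.002 and 0.002 m and angle between roller's own z axis and vertical below 0.05 rad and x of clip in the frame of groove between -0.003 and 0.003 m and y of clip in the frame of groove between -0.003 and 0.003 m and z of clip in the frame of groove between -0.002 and 0.006 m and angle between clip's own z axis and vertical below 0.12 rad and angle between the x axis of clip and the x axis of bracket, either way round below 0.35 rad and x of clip_tab in the frame of groove below -0.03 m and linear speed of each of clip, roller below 0.02 m/s and value of joint takeup below 0.003 m); the robot touches nothing.
It fails at once if the sprung block is driven back to its stop (beyond 27 mm) (value of joint takeup above 0.027 m).
It fails at once if the clip is pressed on the roller with more than 30 N (contact force between clip and roller above 30 N).
It fails at once if the robot itself presses on the take-up unit with more than 25 N (contact force between the arm and bracket above 25 N).
It fails at once if a bystander is moved more than 30 mm (distance of any of washer, scraper, spanner, pulley, grease, dish from where it was at the start of the episode above 0.03 m).
It also fails if it takes over 64 s, if anything falls off the work surface, if the arm or the gripper's body presses on something with over 40 N, if the wrist force passes 120 N, or if a joint passes its speed limit or range.

ROBOT

A 6-joint arm with a two-finger parallel gripper is mounted at the origin on the work surface. World frame = base frame: x ahead of the robot, y to its left, z up, the work surface at z = 0. Lengths are in m, angles in degrees, forces in N, time in s.
With the tool pointing down it reaches from about 0.35 to 0.975 m from the base axis. Payload 4.9 kg.
Tool frame: the origin (TCP) lies on the centre line of the jaws, within the pads' length; the fingertips stand 17 mm ahead of it and the grasp point (between the pads) lies 2 mm behind it; z points along the fingers, y is the line along which they close (so a half turn about z gives the same grasp; the last joint's range is limited). The gripper opens to 85 mm and grips with 20 to 120 N. Pads are 22 mm wide; open, the fingers measure 114 mm over their backs; the gripper's body (76 mm by 85 mm) begins 54 mm behind the grasp point. The pads swing forward as they close: fully open they stand 13 mm farther back than shut.
Start: joints at [-6.818, 3.019, 92.412, -0, 84.569, -6.818], TCP at [0.625, 0, 0.248] pointing down, gripper open.
Joint ranges: [-172.51, 172.51], [-57.92, 126.97], [3.15, 148.05], [-58.71, 238.71], [5.1, 150.11], [-179.66, 179.66]. Speed limits (degrees/s): [147.25, 147.25, 180, 180, 180, 180].

INTERFACE

Orientations are given as a 3x3 rotation matrix whose columns are the frame's x, y, z axes.
In Python, from plant import ctrl gives the robot as it stands. Calls block until the motion is done:
- ctrl.goto(position, orientation): joint-space move of the TCP to a pose.
- ctrl.line_to(position, ori=None, vel=0.15): straight line of the TCP; ori=None keeps the orientation; vel is the mean speed in m/s.
- ctrl.goto_joints(angles): joint-space move.
- ctrl.command_gripper(opening, strength=None): finger opening in m; strength is the grip in N (None keeps the last); returns when the fingers have stopped.
- ctrl.wait(seconds).
- ctrl.solve_ik(position, orientation): joint angles nearest the present ones, or None.
- ctrl.observe(): the state.
- ctrl.camera(name): name is "scene" or "side" or "wrist"; returns the picture (420x560x3 uint8, red, green, blue); there is no depth.
- ctrl.camera_model(name): a dict with "intrinsics" (3x3 intrinsics, pixels), "eye" and "attitude" of the camera in the world. Camera axes: x right, y down, z forward; pixel columns grow to the right and rows downward; lengths in m; the calibration is good to about 2 mm. A picture is of the moment at which its call begins: read the wrist's pose just before it. camera_model takes no time and is no camera call; for the wrist camera it gives the pose at the moment of the call.
A pose or a line that the arm cannot do raises ctrl.MotionError and nothing moves.
- ctrl.close_job(): hands the job in; it is judged then, once.
The state is a dict: "time": time; "joint_pos": joint angles; "qd": joint speeds; "joint_efforts": joint torques, N m; "ee_pos": TCP position; "eef_rot": TCP orientation; "wrist_force": force on the tool from outside, world axes, zero at the start; "torque": the same for the moment, N m; "width": finger opening in m; "grasp_force": force on a finger pad.
Only numpy, scipy, OpenCV 4.12 (cv2) and the standard library are available. Lean on these libraries where they do the work, as an engineer would, in place of code of your own. Each camera call takes 0.05 s, during which the arm holds its last target. There are 200 camera calls.

## Working session

There is one attempt and no reset: what is moved stays moved. The work goes in short steps, each a Python script; the robot and the scene stay as the last script left them, time stands still between calls to the robot, and variables do not carry over. Pictures are saved under pics/ and viewed, at most 13 in all, crops included, and the job is handed in when it is done.

```bash
mkdir -p pics
python3 - <<'E'
from plant import ctrl
import cv2,numpy as np
for n in("scene","side","wrist"):
    m=ctrl.camera_model(n); print(n,{k:np.round(v,4).tolist() for k,v in m.items() if k in("intrinsics","eye","attitude")})
    cv2.imwrite(f"pics/a_{n}.png",ctrl.camera(n)[:,:,::-1])
print(ctrl.observe())
E
```

```text
scene {'intrinsics': [[391.6852, 0.0, 275.9156], [0.0, 391.6852, 210.8863], [0.0, 0.0, 1.0]], 'eye': [1.2727, 0.5451, 0.6638], 'attitude': [[-0.6671, 0.4062, -0.6244], [0.7449, 0.3603, -0.5615], [-0.0031, -0.8397, -0.543]]}
side {'intrinsics': [[429.4165, 0.0, 277.7585], [0.0, 429.4165, 212.4798], [0.0, 0.0, 1.0]], 'eye': [0.5306, 0.7843, 0.6317], 'attitude': [[-0.998, -0.0153, 0.0616], [-0.0598, 0.5514, -0.8321], [-0.0212, -0.8341, -0.5512]]}
wrist {'intrinsics': [[321.5016, 0.0, 280.9031], [0.0, 321.5016, 206.6807], [0.0, 0.0, 1.0]], 'eye': [0.6242, 0.0747, 0.3725], 'attitude': [[1.0, 0.0022, -0.0025], [0.0014, -0.9563, -0.2923], [-0.0031, 0.2923, -0.9563]]}
{'time': 0.15, 'joint_pos': array([-6.81845862e+00,  3.04985091e+00,  9.24726839e+01,  1.10085049e-03,
        8.45668460e+01, -6.81797565e+00]), 'qd': array([-0.03417164, -0.03580465, -0.23524592,  0.09977316,  0.0493016 ,
       -0.00376414]), 'joint_efforts': array([ 5.10442842e-04, -3.94241810e+01, -3.70721948e+01, -1.15854355e-04,
        4.61802789e-03,  5.00508997e-05]), 'ee_pos': array([6.24560108e-01, 5.52249539e-05, 2.47345481e-01]), 'eef_rot': array([[ 1.04213938e-05,  9.99998804e-01, -1.54668420e-03],
       [ 9.99999979e-01, -1.01055732e-05,  2.04199705e-04],
       [ 2.04183830e-04, -1.54668629e-03, -9.99998783e-01]]), 'wrist_force': array([ 0.03763205, -0.61581664, -0.13287463]), 'torque': array([0.02994523, 0.00814052, 0.0200711 ]), 'grasp_force': 0.0, 'width': 0.08546686492675977}
```

View pics/a_scene.png

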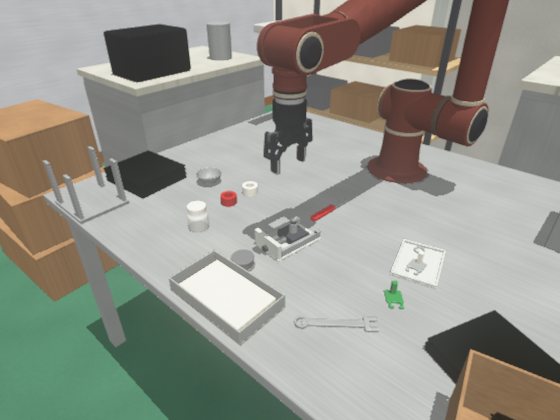

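View pics/a_side.png

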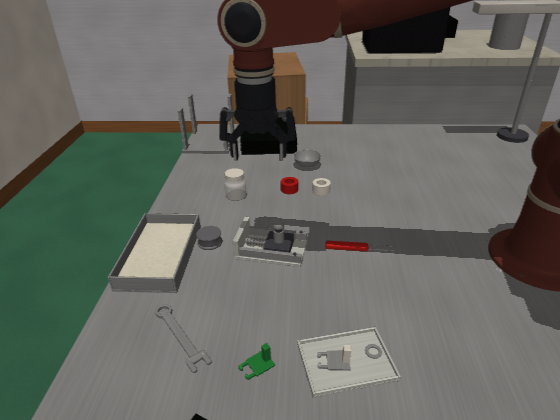

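Roller-like candidates are a white ring at side (321,187) and scene (250,188), a red ring at side (289,185), and the grey pulley at side (209,238). I choose the white ring. Clip-like candidates are the white-tab clip in the tray at side (340,360) and the green one at side (258,362). I choose the white-tab clip. The take-up is at side (273,242), with its end wall on the left (+x).

```bash
cat > h.py <<'E'
from plant import ctrl
import cv2,numpy as np
def ray(m,uv):
    d=np.linalg.inv(m["intrinsics"])@np.array([uv[0],uv[1],1.]); return np.array(m["eye"]),np.array(m["attitude"])@d
def onplane(m,uv,z):
    e,d=ray(m,uv); return e+d*(z-e[2])/d[2]
def proj(m,p):
    c=np.array(m["attitude"]).T@(np.array(p)-m["eye"]); q=np.array(m["intrinsics"])@c; return q[:2]/q[2]
def R(yaw):  # tool down, tool x at yaw (rad) -> y = closing dir
    c,s=np.cos(yaw),np.sin(yaw); return np.array([[c,s,0],[s,-c,0],[0,0,-1.]])
def snap(n,name):
    m=ctrl.camera_model(n); im=ctrl.camera(n)[:,:,::-1].copy(); cv2.imwrite(f"pics/{name}.png",im); return m,im
E
python3 - <<'E'
from h import *
m=ctrl.camera_model("side"); im=cv2.imread("pics/a_side.png")
for n,uv,z in [("roller",(321,187),.015),("red",(289,185),.015),("axle head",(279,228),.078),("tabtop",(347,348),.04),("green",(258,362),.0),("jar",(235,185),.037),("dish",(307,160),.02),("tray c",(347,359),.004),("clip prong",(320,360),.008),("pulley",(209,238),.015),("washer",(373,351),.006)]:
    print(n,onplane(m,uv,z).round(3))
S=ctrl.camera_model("scene")
print(onplane(S,(294,221),.078),onplane(S,(250,188),.015))
cv2.imwrite("pics/b.png",np.vstack([cv2.resize(im[170:280,190:390],(800,440),interpolation=2)]))
E
```

```text
roller [ 0.484 -0.282  0.015]
red [ 0.576 -0.291  0.015]
axle head [0.586 0.011 0.078]
tabtop [0.455 0.301 0.04 ]
green [0.607 0.305 0.   ]
jar [ 0.725 -0.249  0.037]
dish [ 0.524 -0.442  0.02 ]
tray c [0.452 0.295 0.004]
clip prong [0.5   0.303 0.008]
pulley [ 0.758 -0.031  0.015]
washer [0.406 0.278 0.006]
[0.60391983 0.00805069 0.078     ] [ 0.47885199 -0.28523457  0.015     ]
```

View pics/b.png

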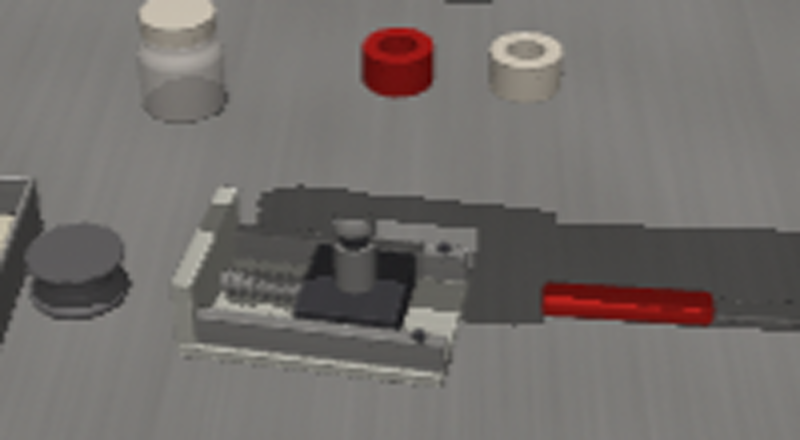

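The crop shows a white bored tube at (526,65), which is the roller. The red one is at (398,62). The take-up has its end wall on the left and its front open on the right. Next I look at the wrist picture I already have.

View pics/a_wrist.png

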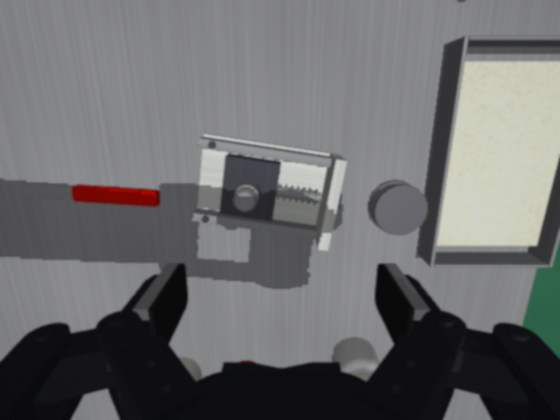

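Run:
```python
from h import *
m=ctrl.camera_model("wrist")
print("head",onplane(m,(246,198),.078))
Rs=R(np.pi/2)
def look(p,name,z=.20):
    ctrl.goto([p[0],p[1]-.0747,z],Rs); ctrl.wait(.3); m,im=snap("wrist",name)
    print(name,m["eye"],ctrl.observe()["time"]); return m,im
m1,im1=look((.592,.010),"w_axle"); m2,im2=look((.482,-.283),"w_roller")
import pickle; pickle.dump((m1,m2),open("m12.pkl","wb"))
cv2.imwrite("pics/c.png",cv2.resize(np.hstack([im1[0:300,130:430],im2[0:300,130:430]]),(800,400)))
```

```text
head [ 0.5903063  -0.00681618  0.078     ]
w_axle [0.59198727 0.0105711  0.3264193 ] 0.9417
w_roller [ 0.48188078 -0.28228157  0.32536916] 2.4833
```

View pics/c.png

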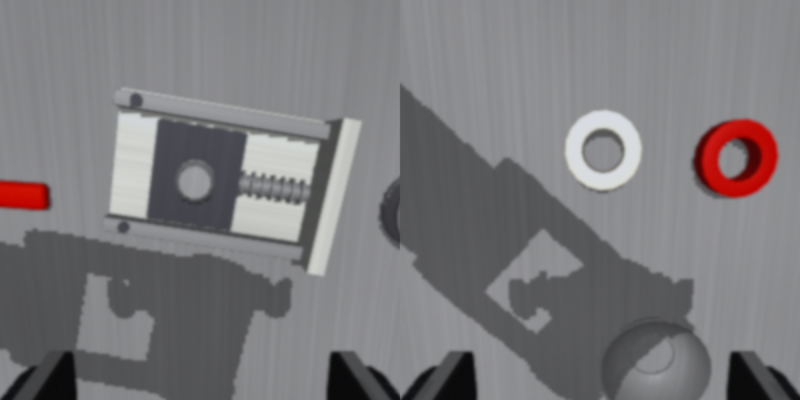

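The left half shows the take-up, with the axle head at crop (194,181), inside the dark block. The right half shows the white roller at (603,150) and the red ring at (736,157).

```bash
cat > fit.py <<'E'
from h import *
import pickle
m1,m2=pickle.load(open("m12.pkl","rb")); a=cv2.imread("pics/w_axle.png"); r=cv2.imread("pics/w_roller.png")
px=lambda u,v,o=0:((u-o)*.75+130,v*.75)
w=cv2.inRange(r,(190,190,190),(255,255,255)); n,l,s,c=cv2.connectedComponentsWithStats(w)
i=l[ int(150*.75),int(130+.75*(575-400))]; 
pts=cv2.findContours((l==i).astype(np.uint8),0,1)[0][0]; e=cv2.fitEllipse(pts); print("roller ell",i,e)
roller=onplane(m2,e[0],.030); print(roller)
p1,p2=[onplane(m1,px(*q),.028) for q in((118,90),(330,124))]; print("rail yaw",np.degrees(np.arctan2(*(p2-p1)[1::-1])))
p1,p2=[onplane(m1,px(*q),.028) for q in((105,227),(300,257))]; print("rail2 yaw",np.degrees(np.arctan2(*(p2-p1)[1::-1])))
p1,p2=[onplane(m1,px(*q),.052) for q in((342,118),(308,274))]; d=p1-p2;print("wall yaw",np.degrees(np.arctan2(d[1],d[0]))-90)
g=cv2.cvtColor(a,6); dark=((g<75)&(g>0)).astype(np.uint8)
k=dark.copy();n,l,s,c=cv2.connectedComponentsWithStats(k); i=l[int(150*.75),int(130+.75*190)]
cs=max(cv2.findContours((l==i).astype(np.uint8),0,1)[0],key=cv2.contourArea); print("block",cv2.minAreaRect(cs))
u,v=275,136; print(g[v-22:v+23:2,u-22:u+23:2])
print("head",onplane(m1,px(194,181),.078))
E
python3 fit.py
```

```text
roller ell 1 ((282.0542907714844, 111.80702209472656), (55.32640838623047, 57.48894119262695), 177.80947875976562)
[ 0.48255722 -0.2851799   0.03      ]
rail yaw -8.345507130758067
rail2 yaw -8.78986322232546
wall yaw -7.582232940018471
block ((277.2432556152344, 133.54054260253906), (63.786808013916016, 74.30834197998047), 9.462322235107422)
[[ 74  73  73  74  74  75  75  74  73  72  73  73  73  74  73  72  74  75
   74  74  73  73  75]
 [ 74  72  73  74  74  74  75  74  73  72  73  74  72  74  72  72  74  74
   73  74  73  73  76]
 [ 73  72  73  74  73  75  74  73  72  73  75  75  74  74  72  72  74  75
   73  74  73  73  74]
 [ 73  72  73  74  74  74  74  75  76  92 109 105  99 103  92  79  74  74
   73  73  73  74  75]
 [ 72  72  74  73  73  74  76  93  97 104 105 104 105 107 109 101  83  74
   73  73  73  74  75]
 [ 72  72  73  73  73  74  85 103 105 112 116 121 124 117 107 102  97  88
   73  72  73  74  75]
 [ 72  72  73  73  74  79  92 101 120 138 146 152 154 146 132 113 102  99
   81  72  73  74  75]
 [ 71  72  73  72  74  87 101 118 144 151 154 157 159 156 152 137 111  98
  
[... 819 characters left out ...]
 69  73  97 129 145 154 154 152 150 141 117  87  68
   69  72  73  74  72]
 [ 70  72  71  71  71  70  69  72  79 100 128 133 128 119  96  76  62  58
   68  72  74  74  72]
 [ 70  72  71  71  71  69  67  57  60  67  79  82  78  73  68  59  55  67
   70  72  73  73  71]
 [ 70  71  71  71  70  69  69  68  69  61  57  59  56  56  63  69  69  69
   71  72  72  73  71]
 [ 71  71  71  70  70  70  70  69  70  69  68  68  67  69  70  71  70  69
   71  72  72  73  70]
 [ 70  71  71  70  70  69  69  69  70  69  70  69  69  71  71  70  70  69
   70  72  73  72  71]
 [ 71  70  70  71  70  69  69  69  70  69  70  69  69  71  70  69  70  69
   71  71  73  72  69]]
head [ 0.58809649 -0.00935667  0.078     ]
```

```bash
cat >> h.py <<'E'
YAW=np.radians(-8.4)
E
python3 - <<'E'
from h import *
import pickle
m1,m2=pickle.load(open("m12.pkl","rb")); g=cv2.cvtColor(cv2.imread("pics/w_axle.png"),6)
sub=(g[114:159,253:298]>125).astype(np.uint8); M=cv2.moments(sub,True); uv=(253+M["m10"]/M["m00"],114+M["m01"]/M["m00"])
ax=onplane(m1,uv,.078); print("head",uv,ax); np.save("ax.npy",ax)
r=np.array([.4826,-.2852])
ctrl.goto([*r,.13],R(0)); ctrl.command_gripper(.072); ctrl.line_to([*r,.024],vel=.12); print(ctrl.observe()["ee_pos"])
ctrl.command_gripper(.045,40); o=ctrl.observe(); print(o["width"],o["grasp_force"],o["ee_pos"])
ctrl.line_to([*r,.15],vel=.15)
ctrl.goto([ax[0],ax[1],.15],R(YAW)); ctrl.line_to([ax[0],ax[1],.115]); ctrl.wait(.3)
o=ctrl.observe();print(o["ee_pos"],o["time"],o["joint_pos"],o["width"])
_,s=snap("side","s1"); _,c=snap("scene","c1")
cv2.imwrite("pics/d.png",np.hstack([cv2.resize(s[150:290,200:340],(400,400),interpolation=2),cv2.resize(c[150:270,230:350],(400,400),interpolation=2)]))
E
```

```text
head (275.56108597285066, 136.31674208144796) [ 0.58814175 -0.00977704  0.078     ]
[ 0.48328662 -0.28569989  0.02494932]
0.04976341402852446 42.07478083670139 [ 0.48359127 -0.28596427  0.0255552 ]
[ 0.58881587 -0.00996369  0.11618082] 8.4167 [-8.20770790e+00  4.79765466e+00  1.03696803e+02 -2.41194329e-04
  7.13963619e+01  9.01992370e+01] 0.05001070696080223
```

View pics/d.png

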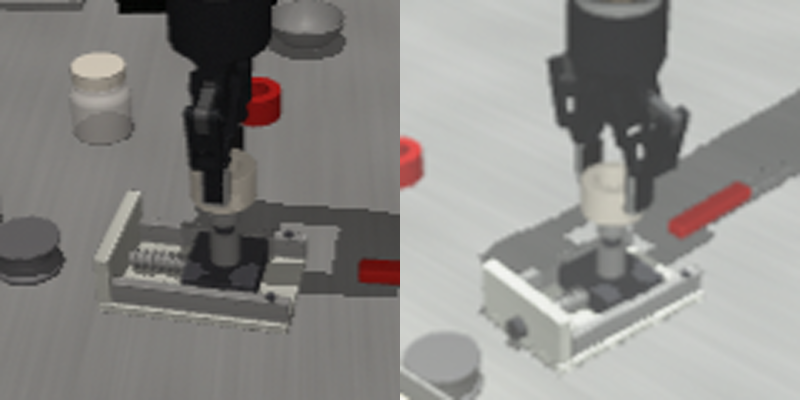

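The roller is held and sits in line with the axle in both views: side about 224 against 225, scene about 610 against 611 (crop columns). Lowering it.

Run:
```python
from h import *
ax=np.load("ax.npy")
for z in np.arange(.110,.0525,-.006):
    ctrl.line_to([ax[0],ax[1],z],vel=.06); o=ctrl.observe(); f=o["wrist_force"]; print(round(z,3),o["ee_pos"].round(4),f.round(1))
    if abs(f[2])>12: break
```

```text
0.11 [ 0.5877 -0.0097  0.1093] [ 0.5  0.7 -1.2]
0.104 [ 0.5876 -0.0097  0.1032] [-0.5  0.3 -1.7]
0.098 [ 0.5877 -0.0097  0.0973] [-1.1 -0.4 -0.7]
0.092 [ 0.5877 -0.0097  0.0913] [ 0.1  0.7 -0.5]
0.086 [ 0.5877 -0.0097  0.0853] [-0.2  0.  -1. ]
0.08 [ 0.5877 -0.0097  0.0793] [-0.   0.2 -1.3]
0.074 [ 0.5877 -0.0097  0.0734] [-0.9 -0.1 -0.8]
0.068 [ 0.5877 -0.0097  0.0673] [-0.2  0.7 -2. ]
0.062 [ 0.5877 -0.0097  0.0613] [-0.4 -0.2 -0.3]
0.056 [ 0.588  -0.0098  0.0557] [-0.   1.2 -0.4]
```

Run:
```python
from h import *
import pickle
ax=np.load("ax.npy")
ctrl.line_to([ax[0],ax[1],.0545],vel=.03); ctrl.command_gripper(.068); ctrl.wait(.3); ctrl.line_to([ax[0],ax[1],.15],vel=.2)
Rs=R(np.pi/2)
ctrl.goto([ax[0],ax[1]-.0747,.20],Rs); ctrl.wait(.3); m1,im1=snap("wrist","w_axle2")
ctrl.goto([.475,.30-.0747,.20],Rs); ctrl.wait(.3); m2,im2=snap("wrist","w_clip")
pickle.dump((m1,m2),open("m34.pkl","wb")); print(ctrl.observe()["time"],m1["eye"],m2["eye"])
cv2.imwrite("pics/e.png",cv2.resize(np.hstack([im1[30:230,180:380],im2[30:230,180:380]]),(800,400),interpolation=2))
```

```text
16.075 [ 0.58761352 -0.00971543  0.32531762] [0.47500253 0.29935262 0.32530743]
```

View pics/e.png

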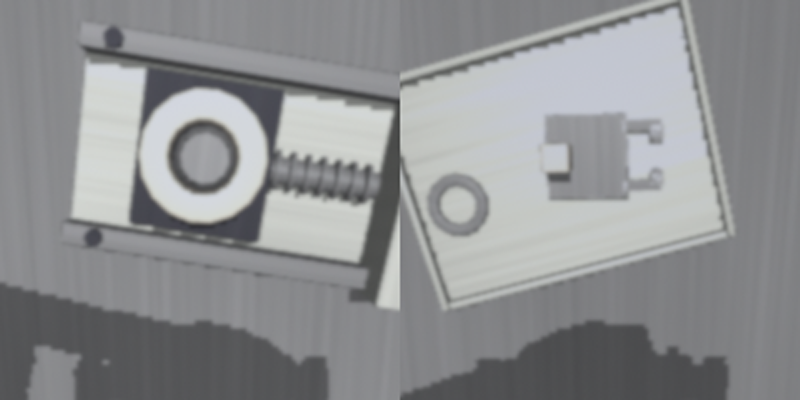

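The roller sits concentric round the axle head at left crop (203,156), standing on the block. The right half shows the clip in the tray: white tab top at about (556,158), plate u 545–628 and v 114–199, prongs to the right, and the washer at (458,205).

Run:
```python
from h import *
import pickle
m1,m2=pickle.load(open("m34.pkl","rb"))
A=cv2.imread("pics/w_axle2.png"); B=cv2.imread("pics/w_clip.png"); g=cv2.cvtColor(A,6)
s=(cv2.inRange(A,(185,)*3,(255,)*3))[30:160,245:318]; c=max(cv2.findContours(s,0,1)[0],key=cv2.contourArea); e=cv2.fitEllipse(cv2.convexHull(c)); rc=(e[0][0]+245,e[0][1]+30); print("roller",e[1],onplane(m1,rc,.06))
hd=g[88:128,262:302]; print("head lv",hd[20,::4],hd[::4,20])
px=lambda u,v,o=400:((u-o)/2+180,v/2+30)
print("head eye",onplane(m1,px(203,156,0),.078))
print("tabtop",onplane(m2,px(556,158),.040))
pl=[onplane(m2,px(*q),.008) for q in((546,115),(549,199),(627,197),(625,113))]; print(np.array(pl).round(4))
pr=[onplane(m2,px(*q),.008) for q in((662,131),(662,179))]; print(np.array(pr).round(4))
gb=cv2.cvtColor(B,6); print(gb[80:136:2,250:300:4]); print(gb[94:124:2,246:270:2])
```

```text
roller (62.39525604248047, 65.17111206054688) [ 0.58747754 -0.00879992  0.06      ]
head lv [200  71 132 158 159 164 161 161 131 107] [198  77 135 165 165 164 163 161 152  78]
head eye [ 0.58774012 -0.00946458  0.078     ]
tabtop [0.45518375 0.29880037 0.04      ]
[[0.4487 0.3178 0.008 ]
 [0.4492 0.2799 0.008 ]
 [0.4867 0.2808 0.008 ]
 [0.4853 0.3187 0.008 ]]
[[0.5027 0.3108 0.008 ]
 [0.5033 0.2892 0.008 ]]
[[199 199 198 199 199 199 199 198 199 199 199 198 199]
 [199 199 198 199 199 198 199 199 199 199 199 199 199]
 [199 200 199 199 199 199 199 199 198 198 197 199 199]
 [199 192 187 190 191 189 190 188 174 179 168 197 199]
 [198 164 153 156 159 157 158 153 153 152 155 192 195]
 [198 153 149 149 152 151 152 147 151 148 159 166 165]
 [197 152 150 148 152 150 151 147 151 147 159 151 148]
 [199 152 148 148 151 150 151 147 150 146 158 143 141]
 [198 150 148 148 151 149 151 146 149 147 153 145 146]
 [198 150 148 147 151 148 151 146 149 145 151 186 194]
 [197 150 145 147 149 148 149 146 149 146 151 181 199]
 [188 180 178 176 142 147 149 146 148 145 151 179 199]
 [185 199 199 193 133 146 149
[... 917 characters left out ...]
175 150 150 148 147 148 148 151 148]
 [199 199 198 172 150 149 148 146 147 147 151 148]
 [199 199 197 173 150 145 145 147 147 146 149 147]
 [199 195 188 185 180 177 178 181 176 140 142 147]
 [199 193 185 198 199 198 199 199 193 140 133 145]
 [199 196 191 198 199 199 199 200 194 143 129 146]
 [199 198 193 197 199 199 199 199 194 143 127 145]
 [198 198 192 197 199 199 199 199 194 143 127 145]
 [198 198 189 195 198 198 199 198 195 143 124 144]
 [198 198 186 193 194 193 192 191 188 142 129 145]
 [199 199 193 176 141 132 128 127 125 114 140 144]
 [199 199 199 183 111  84  84  82  82  96 139 144]
 [199 199 199 191 136 103 102 100  99 108 140 144]
 [199 199 199 193 162 143 142 140 139 140 143 144]]
```

Run:
```python
from h import *
ax=np.array([.5877,-.0092]); d=np.array([np.cos(YAW),np.sin(YAW)]); nrm=np.array([-d[1],d[0]])
t=np.array([.4552,.2988]); Rg=R(np.pi/2+np.radians(1.3)); Rp=R(np.pi/2+YAW)
ctrl.goto([*t,.12],Rg); ctrl.command_gripper(.04); ctrl.line_to([*t,.028],vel=.12)
ctrl.command_gripper(.008,80); o=ctrl.observe(); g=o["ee_pos"]; print("grasp",g,o["width"],o["grasp_force"],o["time"])
ctrl.line_to([*t,.16],vel=.15)
p=ax-d*(.040+.055); ctrl.goto([*p,.16],Rp); Z=.0625+g[2]-.004; np.save("Z.npy",Z)
ctrl.line_to([*p,Z],vel=.12); ctrl.wait(.4); o=ctrl.observe(); print("pre",p,Z,o["ee_pos"],o["width"],o["time"],o["wrist_force"],o["eef_rot"].round(4).tolist())
_,s=snap("side","s2"); _,c=snap("scene","c2"); m,w=snap("wrist","w2"); print(m)
cv2.imwrite("pics/f.png",np.hstack([cv2.resize(s[180:280,230:330],(400,400),interpolation=2),cv2.resize(w[80:330,150:400],(400,400),interpolation=2)]))
```

```text
grasp [0.45608326 0.29923269 0.02925349] 0.010331146219784903 78.55052947998047 18.2583
pre [0.49371913 0.00467789] 0.08775348528084133 [0.49395814 0.00458534 0.0881685 ] 0.010185227478544768 21.5833 [ 0.33439345 -0.13364976 -0.35475105] [[0.1462, 0.9893, 0.0007], [0.9893, -0.1462, -0.0001], [0.0, 0.0007, -1.0]]
{'intrinsics': array([[321.50158058,   0.        , 280.90314257],
       [  0.        , 321.50158058, 206.68074322],
       [  0.        ,   0.        ,   1.        ]]), 'eye': array([0.50415504, 0.07850276, 0.21328912]), 'attitude': array([[ 9.89465234e-01, -1.38157779e-01, -4.32548074e-02],
       [-1.44767629e-01, -9.46188479e-01, -2.89429949e-01],
       [-9.40201380e-04,  2.92642768e-01, -9.56221379e-01]])}
```

View pics/f.png

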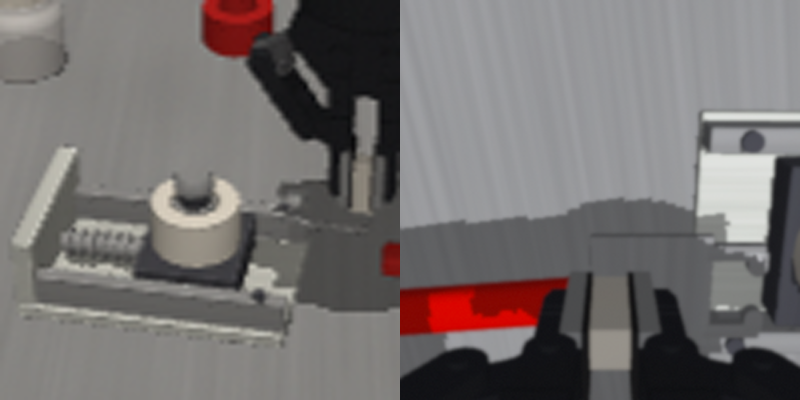

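The clip hangs level from the tab. Its prongs show in the wrist crop at about (750,262) and (750,318), and they point at the axle.

Run:
```python
from h import *
m=ctrl.camera_model("wrist"); ax=np.array([.5877,-.0092]); d=np.array([np.cos(YAW),np.sin(YAW)]); n=np.array([-d[1],d[0]])
for q in((752,262),(752,318),(765,262),(765,318),(590,235),(712,235)):
    p=onplane(m,((q[0]-400)*.625+150,q[1]*.625+80),.0665)[:2]-ax; print(q,(p@d).round(4),(p@n).round(4))
```

```text
(752, 262) -0.0515 0.0106
(752, 318) -0.0499 -0.0089
(765, 262) -0.0475 0.0106
(765, 318) -0.0457 -0.0089
(590, 235) -0.1015 0.0194
(712, 235) -0.0644 0.0194
```

```bash
cat > push.py <<'E'
from h import *
import sys
ax=np.array([.5877,-.0092]); d=np.array([np.cos(YAW),np.sin(YAW)]); n=np.array([-d[1],d[0]]); Z=float(np.load("Z.npy"))-.0004
P=lambda x:[*(ax+d*(x-.040)-n*.0005),Z]
ctrl.line_to(P(-.024),vel=.08); ctrl.wait(.2); f0=ctrl.observe()["wrist_force"]; print(ctrl.observe()["ee_pos"],f0)
pk=0
for x in np.arange(-.022,.0165,.0015):
    ctrl.line_to(P(x),vel=.02); o=ctrl.observe(); f=o["wrist_force"]-f0; F=-f[:2]@d
    print(round(x*1000,1),"F",F.round(1),"lat",(f[:2]@n).round(1),"z",f[2].round(1),((o["ee_pos"][:2]-ax)@d*1000+40).round(1),o["ee_pos"][2].round(4))
    pk=max(pk,F)
    if F>15 or (pk>4.5 and F<.55*pk): break
print(o["time"],o["width"])
_,s=snap("side","s3"); m,w=snap("wrist","w3"); 
cv2.imwrite("pics/g.png",np.hstack([cv2.resize(s[180:280,230:330],(400,400),interpolation=2),cv2.resize(w[80:330,200:450],(400,400),interpolation=2)]))
E
python3 push.py
```

```text
[ 5.23868007e-01 -2.41611524e-04  8.71861679e-02] [-1.09325264  0.29413311 -0.7602574 ]
-22.0 F -1.5 lat 0.5 z 0.4 -22.0 0.0874
-20.5 F -1.1 lat 0.6 z 1.1 -20.4 0.0874
-19.0 F 0.1 lat 0.5 z -0.1 -18.9 0.0874
-17.5 F -0.9 lat -0.3 z 0.2 -17.4 0.0874
-16.0 F -1.5 lat 0.8 z -0.5 -15.9 0.0874
-14.5 F -0.9 lat 0.3 z 0.2 -14.4 0.0874
-13.0 F -1.6 lat 0.1 z 0.4 -12.9 0.0874
-11.5 F -1.0 lat -0.4 z -0.0 -11.4 0.0874
-10.0 F 0.8 lat -0.0 z -0.5 -10.3 0.0871
-8.5 F 0.9 lat -0.2 z -0.6 -8.9 0.0869
-7.0 F 1.5 lat -0.9 z -0.8 -7.4 0.0869
-5.5 F 2.8 lat -0.7 z -1.5 -6.0 0.0869
-4.0 F 3.3 lat -1.6 z -0.9 -4.6 0.0869
-2.5 F 4.5 lat -0.6 z -0.4 -3.3 0.0868
-1.0 F 5.3 lat -0.9 z -0.7 -2.0 0.0867
0.5 F 6.4 lat -0.7 z -0.6 -0.8 0.0866
2.0 F 6.1 lat -0.6 z 0.2 0.4 0.0865
3.5 F 6.5 lat -0.0 z -0.6 1.9 0.0864
5.0 F 4.5 lat -0.6 z 0.2 4.0 0.0867
6.5 F 3.4 lat -0.7 z 0.5 6.7 0.0876
27.475 0.010156557575927707
```

View pics/g.png

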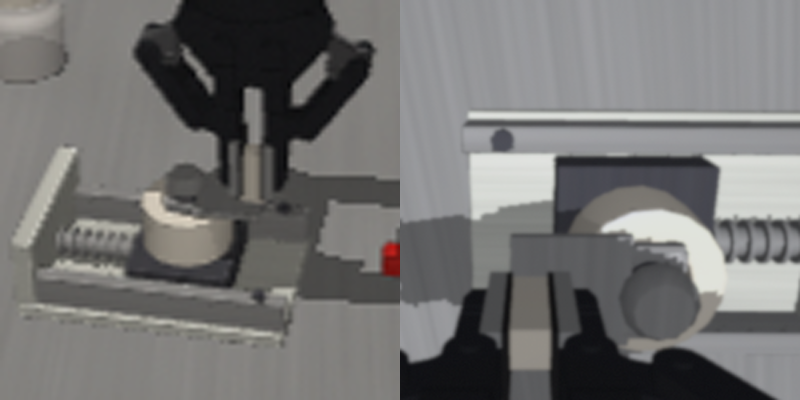

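The clip is round the core under the head and the force has dropped. I keep pushing until it rises again on the plate.

Run:
```python
from h import *
ax=np.array([.5877,-.0092]); d=np.array([np.cos(YAW),np.sin(YAW)]); n=np.array([-d[1],d[0]]); Z=float(np.load("Z.npy"))-.0004
P=lambda x:[*(ax+d*(x-.040)-n*.0005),Z]
def st(t):
    o=ctrl.observe(); f=o["wrist_force"]; print(t,"F",(-f[:2]@d-1.1).round(1),f[2].round(1),((o["ee_pos"][:2]-ax)@d*1000+40).round(1),o["time"]); return -f[:2]@d-1.1
ctrl.wait(1.0); st("wait")
for x in np.arange(.0075,.0151,.0015):
    ctrl.line_to(P(x),vel=.02); ctrl.wait(.15)
    if st(round(x,4))>9: break
for y in np.arange(x-.003,-.0005,-.003): ctrl.line_to(P(y),vel=.02); st(round(y,4))
ctrl.line_to(P(0),vel=.02); ctrl.wait(.8); st("end")
m,w=snap("wrist","w4"); _,s=snap("side","s4")
cv2.imwrite("pics/hh.png",np.hstack([cv2.resize(s[180:280,230:330],(400,400),interpolation=2),cv2.resize(w[80:330,200:450],(400,400),interpolation=2)]))
```

```text
wait F 4.7 1.0 6.6 28.575
0.0075 F 4.2 1.3 7.5 28.975
0.009 F 4.5 2.0 8.7 29.375
0.0105 F 5.5 3.0 9.9 29.775
0.012 F 6.2 3.3 11.1 30.175
0.0135 F 7.3 4.0 12.4 30.575
0.015 F 7.7 4.3 13.6 30.975
0.012 F 5.7 3.2 10.9 31.275
0.009 F 3.8 0.5 8.4 31.575
0.006 F 2.2 -1.4 5.7 31.875
0.003 F 0.9 -1.0 3.2 32.175
0.0 F -3.2 -0.5 0.9 32.475
end F -3.7 0.2 0.1 33.525
```

View pics/hh.png

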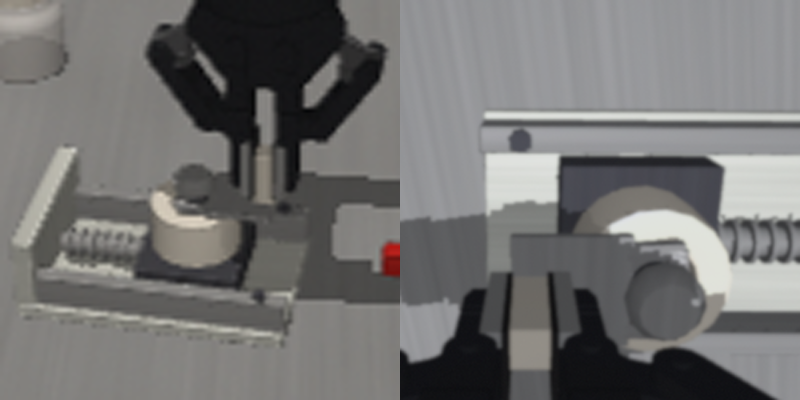

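Retreating to 0 pulled on the clip with 3.7 N, so the home point lies nearer x≈2.5 mm in my frame. I re-push, retreat only to zero force and release.

Run:
```python
from h import *
ax=np.array([.5877,-.0092]); d=np.array([np.cos(YAW),np.sin(YAW)]); n=np.array([-d[1],d[0]]); Z=float(np.load("Z.npy"))-.0004
P=lambda x:[*(ax+d*(x-.040)-n*.0005),Z]
def st(t):
    o=ctrl.observe(); f=o["wrist_force"]; print(t,"F",(-f[:2]@d-1.1).round(1),f[2].round(1),((o["ee_pos"][:2]-ax)@d*1000+40).round(1),o["time"]); return -f[:2]@d-1.1
for x in (.004,.008,.012,.016): ctrl.line_to(P(x),vel=.02); st(x)
ctrl.wait(.3); st("hold")
for x in (.012,.008,.005,.0035): ctrl.line_to(P(x),vel=.02); ctrl.wait(.3); st(x)
ctrl.wait(.5); F=st("rest")
while F<-.5 and x<.006: x+=.0005; ctrl.line_to(P(x),vel=.02); ctrl.wait(.4); F=st(x)
ctrl.command_gripper(.020); ctrl.wait(.5); st("open"); p=P(x); p[2]=.15; ctrl.line_to(p,vel=.08)
q=ax-d*.02; ctrl.goto([q[0],q[1]-.0747,.20],R(np.pi/2)); ctrl.wait(.5); m,w=snap("wrist","w5"); _,s=snap("side","s5"); print(m["eye"],m["attitude"].tolist(),ctrl.observe()["time"])
cv2.imwrite("pics/i.png",np.hstack([cv2.resize(s[190:270,240:320],(400,400),interpolation=2),cv2.resize(w[40:200,190:350],(400,400),interpolation=2)]))
```

```text
0.004 F 2.0 1.0 3.0 33.975
0.008 F 3.7 1.2 6.9 34.325
0.012 F 5.8 2.1 10.5 34.675
0.016 F 8.3 4.8 13.9 35.025
hold F 8.4 4.1 13.9 35.325
0.012 F 5.5 2.3 10.5 35.975
0.008 F 3.8 -2.0 7.4 36.625
0.005 F 2.1 -2.8 5.0 37.225
0.0035 F 2.3 -1.1 3.7 37.775
rest F 1.4 0.7 3.7 38.275
open F -0.3 0.6 3.5 39.0333
[ 0.56727068 -0.00591693  0.32510684] [[0.9999967565670749, 0.0023547536154282143, -0.0009705620737228916], [0.001968123662346678, -0.9563072256510415, -0.29235700206572074], [-0.0016165842316540836, 0.2923541436392116, -0.9563087583790097]] 41.025
```

View pics/i.png

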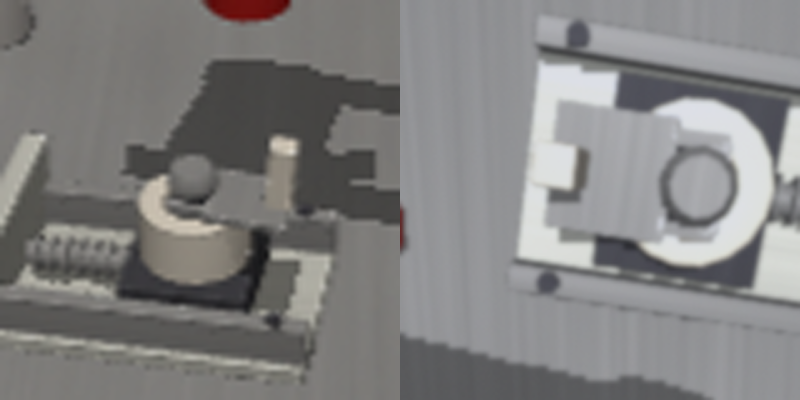

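Released view: the clip is round the axle with the tab at crop (553,166), rear edge (556,102) to (544,233) and axle head at (699,185). I check the seat distance by ray casting.

Run:
```python
from h import *
m=ctrl.camera_model("wrist"); d=np.array([np.cos(YAW),np.sin(YAW)]); n=np.array([-d[1],d[0]])
P=lambda u,v,z: onplane(m,((u-400)*.4+190,v*.4+40),z)[:2]
h=P(699,185,.078); print("head",h)
for t,u,v,z in (("rear1",557,102,.064),("rear2",544,234,.064),("front1",682,120,.064),("front2",668,240,.064),("tip1",733,140,.064),("tip2",717,235,.064),("tabtop",553,166,.096),("tabL",533,163,.096),("tabR",577,168,.096),("roller",692,182,.06)):
    q=P(u,v,z)-h; print(t,(q@d*1000).round(1),(q@n*1000).round(1))
a=P(557,102,.064)-P(544,234,.064); print("yaw",np.degrees(np.arctan2(a[1],a[0]))-90)
print(ctrl.observe()["time"])
```

```text
head [ 0.58826186 -0.0100718 ]
rear1 -45.6 17.4
rear2 -44.9 -22.1
front1 -7.2 18.0
front2 -5.6 -18.1
tip1 9.2 14.6
tip2 9.5 -14.3
tabtop -41.7 -0.9
tabL -47.2 -0.9
tabR -35.2 -0.5
roller -0.8 0.5
yaw -7.368636071008353
41.025
```

The clip origin is within about 1 mm of the groove, the yaw matches the bracket, the roller is centred within 1 mm, and the block is back at rest. Handing in.

```bash
python3 -c "
from plant import ctrl
print(ctrl.close_job())"
```

```text
the job is handed in; nothing more can be done
None
```

I put the white roller on the axle, pushed the clip home into the groove with its tab towards the open front, released everything, and handed the job in at about 41 s. The last camera check showed the clip and roller each within about 1 mm of the axle and the block back at rest, but the hand-in gave no pass or fail result.

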